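Lock the brass bell away in the valuables box

ROBOT

A 6-joint arm with a two-finger parallel gripper is mounted at the origin on the work surface. World frame = base frame: x ahead of the robot, y to its left, z up, the work surface at z = 0. Lengths are in mm, angles in rad, forces in N, time in s.
With the tool pointing down it reaches from about 275 to 750 mm from the base axis. Payload 10.2 kg.
Tool frame: the origin (TCP) lies midway between the tips of the shut fingers; the grasp point (between the pads) lies 19 mm behind it; z points along the fingers, y is the line along which they close (so a half turn about z gives the same grasp; the last joint's range is limited). The gripper opens to 85 mm and grips with 20 to 120 N. Pads are 22 mm wide; open, the fingers measure 114 mm over their backs; the gripper's body (76 mm by 85 mm) begins 54 mm behind the grasp point. The pads swing forward as they close: fully open they stand 13 mm farther back than shut.
Start: joints at [-1.367, 0.313, 1.498, -0, 1.331, -0.223], TCP at [217.317, -477.917, 231.294] pointing down, gripper open.
Joint ranges: [-2.94, 2.94], [-0.97, 2.17], [0.19, 2.56], [-1.23, 4.37], [0.02, 3.11], [-2.88, 2.88]. Speed limits (rad/s): [2.39, 2.39, 3.01, 3.14, 3.14, 3.14].

INTERFACE

Orientations are given as a unit quaternion [w, x, y, z].
In Python, from rig import ctrl gives the robot as it stands.
- The arm moves only by the tool arm_command, never from a script. Its argument "increments" is a list of rows, each an object with "dr": the turn, a rotation vector about the tool's x, y, z in units of pi/4 rad (1.0 is pi/4 rad), a list of three; "offset": the shift along the tool's x, y, z in units of 120 mm (1.0 is 120 mm), a list of three; "hand": the opening, from -1 (shut) to 1 (fully open). A call has 1 to 8 rows; each row shifts and turns the commanded pose from where the row before left it, along the tool's axes as they then stand; what a row does not reach is not made up. A row lasts 1/10 s, in which the tool goes at most 50 mm and 8.59 degrees, less where a joint would pass 70% of its speed; a pose out of reach is approached as far as the arm can. A call with a number of a shift or a turn outside -1 to 1 is refused whole. A call with a gripper value outside its range is refused whole. The fingers move at their own pace and stop on an object; "grip_force" is the grip in N (left out, the last holds). Time passes only in rows, so rows that do not move let the fingers close. It gives the time, the measured TCP pose, the force, the opening and the grip force at its end, in the units of the state.
- ctrl.sense(): the state, without advancing time (a new reading comes with each control period).
- ctrl.capture(name): name is "side" or "top" or "wrist"; returns the picture (480x640x3 uint8, red, green, blue); there is no depth.
- ctrl.camera_info(name): a dict with "K" (3x3 intrinsics, pixels), "dist" ([k1, k2, p1, p2, k3] as OpenCV has them; the pictures are not rectified), "R" (3x3) and "t" (3): a world point X has camera coordinates R X + t. Camera axes: x right, y down, z forward; pixel columns grow to the right and rows downward; lengths in mm; the calibration is good to about 2 mm. A picture is of the moment at which its call begins: read the wrist's pose just before it. camera_info takes no time and is no camera call; for the wrist camera it gives the pose at the moment of the call.
- ctrl.finish_job(): hands the job in; it is judged then, once.
The state is a dict: "time_s": time; "joints": joint angles; "dq": joint speeds; "tau": joint torques, N m; "eef_pos": TCP position; "ee_rot": TCP orientation; "force": force on the tool from outside, world axes, zero at the start; "wrist_torque": the same for the moment, N m; "grip_width": opening from 0.0 (shut) to 1.0 (fully open); "grip_force": force on a finger pad.
Only numpy, scipy, OpenCV 4.12 (cv2) and the standard library are available. Lean on these libraries where they do the work, as an engineer would, in place of code of your own. Each camera call takes 0.05 s, during which the arm holds its last target. There are 200 camera calls.

TASK

Stand the little brass hand bell upright inside the open grey steel box, shut the lid, and lock it: push the black screw-knob on the lid down against its spring, turn it clockwise until the thread catches, and keep turning until it is screwed fully home and stays down by itself when you let go. Leave all the other goods standing where they are.

Things in the scene. Friction and masses are not known exactly. Their poses are not given: they have to be found in the camera images.
- bell: loose solid brass hand bell standing upright, 88 mm tall, about 0.3 kg: flared skirt 60 mm across at the bottom, 38 mm at 38 mm up, then a slim handle 14 mm thick at 50 to 56 mm up, swelling to 20 mm at 72 to 84 mm up. Origin: centre of its underside, z up. Beside it stand two other brass pieces (candlestick, goblet) in any order.
- box: grey steel box fixed to the counter (place and yaw vary), open at the top, outside 180 mm along its x, 160 mm along y, 105 mm high; walls and floor 5 mm. Origin: centre of its underside; x points from its front (robot side) to the hinge side. The free floor for the bell lies behind the post: x from -26 to +85 mm, y from -75 to +75 mm.
- box_place (a point): point on the box's inner floor (5 mm above the counter) in the middle of the free room behind the post: 30 mm behind the box's centre. Axes as the box's.
- post_top (a point): centre of the top of the fixed steel threaded post that stands inside the box near its front: 52 mm in diameter, its top 93 mm above the counter, 52 mm in front of the box's centre. Inside its mouth is a steep thread with three starts, 120 deg apart, which takes the three lugs of the screw.
- lid (a joint): lid angle, rad: 0 shut (level), at first open at 1.6 to 1.75 (its stop). Plate 8 mm thick, 187 mm from hinge to free edge, 168 mm wide, 0.6 kg with the knob; hinge axis along the box's y at box x +90 mm, 105 mm above the counter. Damped: it stays open past upright; pushed forward below about 0.8 rad it sinks shut by its own weight within about 2 s.
- lid_push (a point): point on the lid's outer face (the back while the lid stands open, the top when shut), 170 mm from the hinge line and 58 mm to the left (+y of the box) of the middle, clear of the knob: a place to push the lid shut. Its z axis is the outward normal of that face; its x axis points from the free edge to the hinge.
- knob_grip (a point): on the axis of the black screw-knob in the lid, half-way up its round ribbed grip (40 mm in diameter, 30 mm tall; any yaw of grasp will do); z along the screw, away from the lid. The knob is on the lid's centre line, 142 mm from the hinge line, above the post when the lid is shut; this point is then 158 mm above the counter, less the screw's depth.
- knob_flange (a point): on the knob's axis, upper face of the round flange under the grip, 15 mm below knob_grip: 64 mm across, 6 mm thick. Fingertips around the grip can push on it. Its underside is 24 mm above the lid when the screw is up. Turning takes about 0.1 N m, up to 0.3 N m while pushing.
- screw (a joint): how far the knob is down, m: 0 up, 0.023 end of travel. A spring lifts it (3 N at 0, 7.6 N at 0.023) unless the thread holds it. The lugs' angle is hidden: pushed at a wrong angle they land on the thread, a hard stop at 0.003 to 0.013; at a right one (some 30 deg in every 120) it goes to 0.023. From there 55 to 90 deg clockwise (from above) to a hard stop: home, stays at 0.021.
- screw_axis (a point): on the lid's top face, on the screw's axis. If the screw is not yet at a thread start, keep it pushed and turn clockwise: a start comes within 120 deg. If let go before the thread has caught it springs up to 0; if caught but not home it stays where it is (0.013 to 0.020) and can be regrasped and turned on without pushing.
- candlestick: loose brass candlestick, 124 mm tall, foot 66 mm across, with a slim stem and a 32 mm cup at the top; origin at the centre of its underside. Leave it.
- goblet: loose brass goblet, 104 mm tall, foot 60 mm across, a slim stem and a wide 56 mm cup; origin at the centre of its underside. Leave it.
- mug: loose white mug, 82 mm across, 95 mm tall, origin at the centre of its underside. Leave it.
- jar: loose amber jar with a steel cap, 72 mm across, 120 mm tall, origin at the centre of its underside. Leave it.
- bowl: loose copper bowl, 140 mm across, 55 mm tall, origin at the centre of its underside. Leave it.
- tin: loose tin, 74 mm across, 110 mm tall, origin at the centre of its underside. Leave it.
There are look-alikes about, which are no part of the job. Leave any pink look-alike of the bell alone.

How it is judged (in metres and radians):
On the way, in this order (a step that is already met when the one before it is completed fails the run):
1. the bell stands upright on the box's floor, let go (x of bell in the frame of box between -0.01 and 0.07 m and y of bell in the frame of box between -0.06 and 0.06 m and z of bell in the frame of box below 0.015 m and angle between bell's own z axis and vertical below 0.15 rad and contact force between bell and the fingers below 0.1 N), for 0.2 s.
2. the lid is shut over the bell (x of bell in the frame of box between -0.01 and 0.07 m and y of bell in the frame of box between -0.06 and 0.06 m and z of bell in the frame of box below 0.015 m and angle between bell's own z axis and vertical below 0.15 rad and value of joint lid below 0.05 rad), for 0.2 s.
At the end, for the whole second after the job is handed in: The bell stands upright (within 0.15 rad) at rest on the floor of the box, the lid is shut (within 0.05 rad) and the released screw-knob stays down at least 18.5 mm below its raised position, held by the thread (fully home is about 21 mm) (all of step 2 and value of joint screw above 0.0185 m and linear speed of bell below 0.02 m/s); the robot touches nothing.
It fails at once if the candlestick or the goblet is pushed more than 40 mm from its place or knocked over (distance of any of candlestick, goblet from where it was at the start of the episode above 0.04 m or angle between any of candlestick, goblet's own z axis and vertical above 0.6 rad).
It fails at once if the mug or the jar is pushed more than 40 mm from its place or knocked over (distance of any of mug, jar from where it was at the start of the episode above 0.04 m or angle between any of mug, jar's own z axis and vertical above 0.6 rad).
It fails at once if the bowl or the tin is pushed more than 40 mm from its place or knocked over (distance of any of bowl, tin from where it was at the start of the episode above 0.04 m or angle between any of bowl, tin's own z axis and vertical above 0.6 rad).
It also fails if it takes over 72 s, if anything falls off the work surface, if the arm or the gripper's body presses on something with over 40 N, if the wrist force passes 120 N, or if a joint passes its speed limit or range.

## Working session

There is one attempt and no reset: what is moved stays moved. The work goes in short steps, Python scripts to look and compute and a tool call to move; the robot and the scene stay as the last step left them, time stands still between calls to the robot, and variables do not carry over. Pictures are saved under pics/ and viewed, at most 10 in all, crops included, and the job is handed in when it is done.

Besides the shell and the picture viewer there is one more tool, called after "Request:" as name([rows], argument=value, ...), one row to a line, values as JSON. arm_command: Moves the arm, as the interface text tells. Shifts and turns lie within -1 to 1; 1 stands for 120 mm of shift or pi/4 rad of turn. Its arguments: {"type":"object","properties":{"increments":{"type":"array"},"grip_force":{"type":"number"}},"required":["increments"]}

```bash
ls; mkdir -p pics
python3 - <<'E'
from rig import ctrl
import cv2,numpy as np
print(ctrl.sense())
for n in ("side","top"):
    im=ctrl.capture(n); cv2.imwrite(f"pics/{n}0.png",im[:,:,::-1])
    c=ctrl.camera_info(n); print(n,np.array(c["K"]).tolist(),c["dist"],np.round(c["R"],3).tolist(),c["t"], (-np.array(c["R"]).T@np.array(c["t"])).round())
E
```

```text
pics
{'time_s': 0.0, 'joints': array([-1.36740425e+00,  3.13442281e-01,  1.49841123e+00, -1.33885986e-05,
        1.33098973e+00, -2.23420961e-01]), 'dq': array([-0.00111461, -0.00122514, -0.00021382,  0.00140961, -0.00017062,
       -0.00038122]), 'tau': array([-5.41831378e-04, -4.12268364e+01, -2.59746355e+01, -2.04718708e-04,
        4.14494236e-03,  7.09094888e-05]), 'eef_pos': array([ 217.2601578 , -477.66642383,  230.74875199]), 'ee_rot': array([-6.25330291e-04,  9.77314590e-01,  2.11791881e-01, -2.39521796e-07]), 'force': array([-0.53869769,  0.3691376 , -0.12246414]), 'wrist_torque': array([0.02314392, 0.04685305, 0.03135079]), 'grip_force': 0.0, 'grip_width': 0.9985435466748084}
side [[580.6862894889696, 0.0, 320.57719742819654], [0.0, 580.6862894889696, 245.08997575511103], [0.0, 0.0, 1.0]] [-0.02727194  0.          0.          0.          0.        ] [[-0.678, -0.735, -0.012], [-0.482, 0.457, -0.747], [0.555, -0.501, -0.664]] [ 365.849301    379.24712449 1345.42862   ] [-315.  770. 1181.]
top [[610.1207353638314, 0.0, 318.2454414505575], [0.0, 610.1207353638314, 231.8858524254436], [0.0, 0.0, 1.0]] [-0.10022237  0.          0.          0.          0.        ] [[0.029, -1.0, 0.002], [-0.997, -0.029, -0.07], [0.07, 0.0, -0.998]] [ -26.81881844  566.13078391 1382.18401082] [ 468.  -11. 1419.]
```

View pics/side0.png

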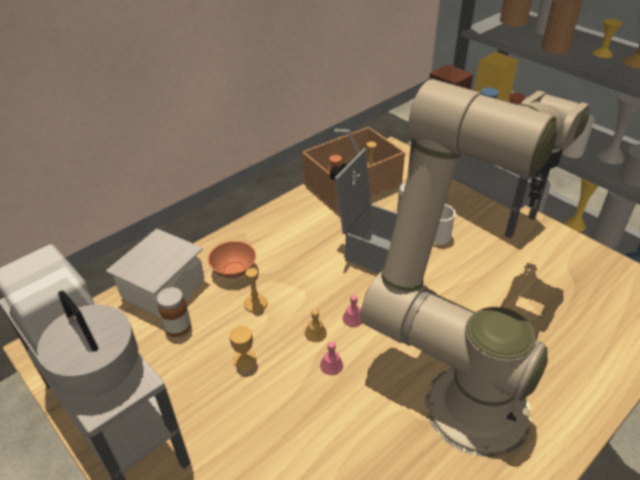

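View pics/top0.png

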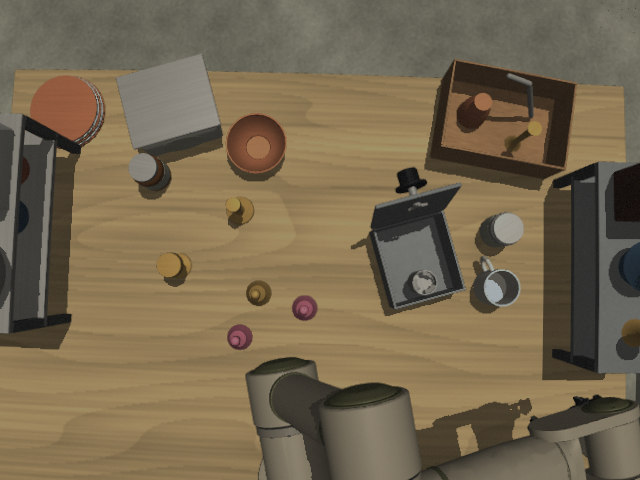

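The side view shows the bell at about (316,324), between two pink copies at (331,357) and (353,310). In the top view the bell is at (258,293), the box spans (372–463, 205–309), and the knob is behind the lid at (410,180).

```bash
cat > h.py <<'E'
from rig import ctrl
import cv2,numpy as np
from scipy.spatial.transform import Rotation as Ro
def ray(c,px):
    K=np.array(c["K"]);R=np.array(c["R"]);t=np.array(c["t"])
    u=cv2.undistortPoints(np.array([[px]],float),K,np.array(c["dist"]))[0,0]
    d=R.T@np.array([u[0],u[1],1]);return -R.T@t,d/np.linalg.norm(d)
def plane(c,px,z):
    o,d=ray(c,px);return o+d*(z-o[2])/d[2]
def tri(c1,p1,c2,p2):
    o1,d1=ray(c1,p1);o2,d2=ray(c2,p2)
    s=np.linalg.lstsq(np.c_[d1,-d2],o2-o1,rcond=None)[0]
    a,b=o1+s[0]*d1,o2+s[1]*d2;return (a+b)/2,np.linalg.norm(a-b)
def proj(c,X):
    R=np.array(c["R"]);return cv2.projectPoints(np.array(X,float).reshape(-1,3),cv2.Rodrigues(R)[0],np.array(c["t"]),np.array(c["K"]),np.array(c["dist"]))[0][:,0]
def q2R(q): return Ro.from_quat([q[1],q[2],q[3],q[0]]).as_matrix()
E
python3 - <<'E'
from h import *
t=cv2.imread("pics/top0.png");s=cv2.imread("pics/side0.png")
a=cv2.resize(t[155:325,350:520],(595,595),interpolation=cv2.INTER_CUBIC)  #x3.5
cv2.imwrite("pics/cropbox.png",a)
b1=cv2.resize(t[260:350,220:330],(440,360),interpolation=cv2.INTER_CUBIC)
b2=cv2.resize(s[290:380,285:375],(360,360),interpolation=cv2.INTER_CUBIC)
cv2.imwrite("pics/cropbell.png",np.hstack([b1,b2]))
E
```

```text
(no output)
```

View pics/cropbox.png

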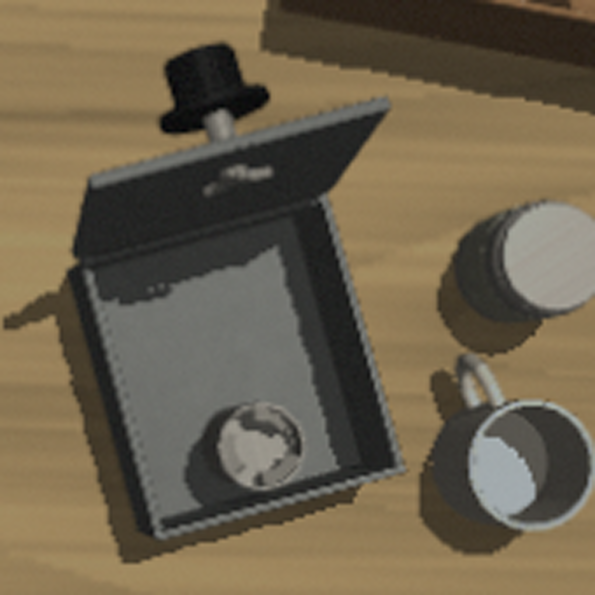

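View pics/cropbell.png

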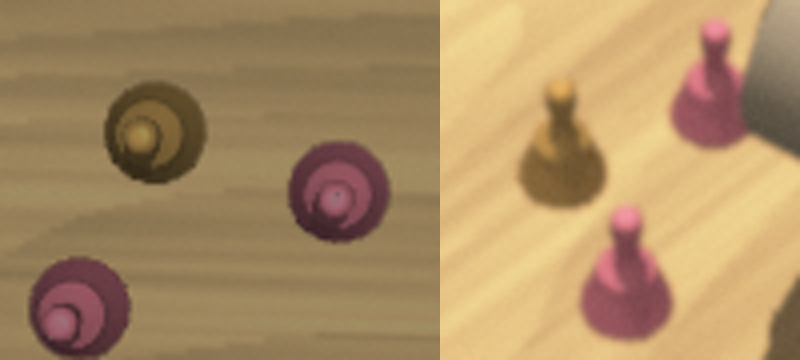

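Box rim corners in the crop are at (157,535), (403,468), (320,195) and (80,265), with the post at (262,447). The bell's handle top is at crop (142,133) in the top view and (560,88) in the side view.

Run:
```python
from h import *
T=ctrl.camera_info("top");S=ctrl.camera_info("side")
f=lambda x,y:(x/3.5+350-.36,y/3.5+155-.36)
cs=[plane(T,f(*p),105) for p in ((157,535),(403,468),(320,195),(80,265))]
for c in cs: print(c.round(1))
FL,FR,BR,BL=cs
print("lens",[np.linalg.norm(a-b).round(1) for a,b in ((FL,FR),(FR,BR),(BR,BL),(BL,FL))])
ctr=sum(cs)/4
xa=(BR-FR)+(BL-FL);ya=(FL-FR)+(BL-BR)
print("ctr",ctr,"yaw",np.arctan2(xa[1],xa[0]),np.arctan2(-ya[0],ya[1]))
print("post",plane(T,f(262,447),93))
print("bell tri",tri(T,(255.1,292.9),S,(314.6,311.6)),"base",plane(T,(258.4,292.6),3),plane(T,(255.1,292.9),82))
# segmentation of bell's silhouette in both
```

```text
[ 402.7 -178.8  105. ]
[ 447.6 -330.4  105. ]
[ 615.3 -276.1  105. ]
[ 567.4 -127.6  105. ]
lens [np.float64(158.0), np.float64(176.3), np.float64(156.0), np.float64(172.4)]
ctr [ 508.24479245 -228.23504656  105.        ] yaw 0.30755392476497956 0.2998699378419151
post [ 458.22750056 -244.61734011   93.        ]
bell tri (array([425.24023962, 123.74138232,  84.35253693]), np.float64(1.2411142176421692)) base [423.09386491 123.86089842   3.        ] [424.73241989 123.53110407  82.        ]
```

Request:
arm_command([
  {"dr": [0,0,0.158],"offset": [0,0,0],"hand": 1},
  {"dr": [0,0,0],"offset": [0.196,-0.267,0],"hand": 1},
  {"dr": [0,0,0],"offset": [0.196,-0.267,0],"hand": 1},
  {"dr": [0,0,0],"offset": [0.196,-0.267,0],"hand": 1},
  {"dr": [0,0,0],"offset": [0.196,-0.267,0],"hand": 1},
  {"dr": [0,0,0],"offset": [0.196,-0.267,0],"hand": 1},
  {"dr": [0,0,0],"offset": [0.196,-0.267,0],"hand": 1},
  {"dr": [0,0,0],"offset": [0.196,-0.267,0],"hand": 1},
])

```text
time_s: 0.9
eef_pos: [307.7, -213.1, 231.2]
ee_rot: [-0.0, 0.989, 0.151, -0.0]
force: [0.8, -0.7, -1.0]
grip_width: 0.998
grip_force: 0.0
```

Request:
arm_command([
  {"dr": [0,0,0],"offset": [0.196,-0.267,0],"hand": 1},
  {"dr": [0,0,0],"offset": [0.196,-0.267,0],"hand": 1},
  {"dr": [0,0,0],"offset": [0.196,-0.267,0],"hand": 1},
  {"dr": [0,0,0],"offset": [0.196,-0.267,0],"hand": 1},
  {"dr": [0,0,0],"offset": [0.196,-0.267,0],"hand": 1},
  {"dr": [0,0,0],"offset": [0.196,-0.267,0],"hand": 1},
  {"dr": [0,0,0],"offset": [0.196,-0.267,0],"hand": 1},
  {"dr": [0,0,0],"offset": [0.196,-0.267,0],"hand": 1},
])

```text
time_s: 1.7
eef_pos: [410.9, 87.8, 231.2]
ee_rot: [0.0, 0.989, 0.151, -0.0]
force: [0.9, -1.1, 1.0]
grip_width: 1.0
grip_force: 0.0
```

Request:
arm_command([
  {"dr": [0,0,0],"offset": [0.1,-0.13,0],"hand": 1},
  {"dr": [0,0,0],"offset": [0.096,-0.137,0],"hand": 1},
  {"dr": [0,0,0],"offset": [0,0,0],"hand": 1},
])

```text
time_s: 2.0
eef_pos: [423.8, 125.1, 230.9]
ee_rot: [-0.0, 0.988, 0.152, -0.0]
force: [0.3, -0.9, 0.4]
grip_width: 1.003
grip_force: 0.0
```

```bash
cat >> h.py <<'E'
def go(x,y,z):
    s=ctrl.sense();R=q2R(s["ee_rot"]);d=R.T@(np.array([x,y,z])-s["eef_pos"])
    print("t",s["time_s"],"pos",s["eef_pos"].round(1),"yaw",np.arctan2(R[1,0],R[0,0]).round(4),"zax",R[:,2].round(3),"units",(d/120).round(3),"F",np.round(s["force"],1),"g",s["grip_width"],s["grip_force"])
E
python3 -c "
from h import *
s=ctrl.sense();W=ctrl.camera_info('wrist');im=ctrl.capture('wrist');cv2.imwrite('pics/w1.png',im[:,:,::-1])
go(424,123.8,231)
for z in (0,50,84): print(proj(W,(424,123.8,z)))
"
```

```text
t 2.05 pos [423.5 124.1 230.9] yaw 0.3045 zax [-0.001 -0.    -1.   ] units [ 0.003  0.003 -0.001] F [-0.4 -0.2 -0.1] g 1.0003386357166268 0.0
[[320.43268203 209.24442967]]
[[320.5902528  218.73278534]]
[[320.72667677 226.9513184 ]]
```

View pics/w1.png

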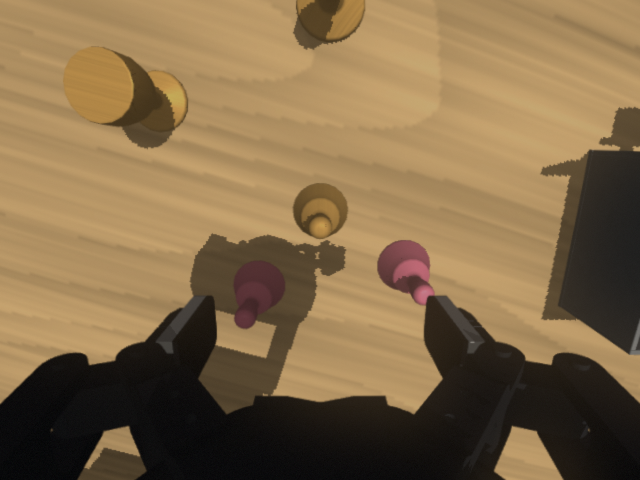

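The wrist view shows the bell with its base at (320,209) and handle top at (319,227). Both match the prediction, so I'm descending on it.

Request:
arm_command([
  {"dr": [0,0,0],"offset": [0,0,0.3],"hand": 0.2},
  {"dr": [0,0,0],"offset": [0,0,0.3],"hand": 0.2},
  {"dr": [0,0,0],"offset": [0,0,0.3],"hand": 0.2},
  {"dr": [0,0,0],"offset": [0,0,0.3],"hand": 0.2},
  {"dr": [0,0,0],"offset": [0,0,0.2],"hand": 0.2},
  {"dr": [0,0,0],"offset": [0,0,0.092],"hand": 0.2},
  {"dr": [0,0,0],"offset": [0,0,0],"hand": 0.2},
])

```text
time_s: 2.75
eef_pos: [423.2, 123.0, 51.6]
ee_rot: [-0.0, 0.989, 0.15, -0.001]
force: [0.7, -0.4, 0.1]
grip_width: 0.599
grip_force: 0.0
```

Request:
arm_command([
  {"dr": [0,0,0],"offset": [0,0,0],"hand": -1},
  {"dr": [0,0,0],"offset": [0,0,0],"hand": -1},
  {"dr": [0,0,0],"offset": [0,0,0],"hand": -1},
  {"dr": [0,0,0],"offset": [0,0,0],"hand": -1},
  {"dr": [0,0,0],"offset": [0,0,0],"hand": -1},
  {"dr": [0,0,0],"offset": [0,0,0],"hand": -1},
  {"dr": [0,0,0],"offset": [0,0,-0.1],"hand": -1},
], grip_force=40)

```text
time_s: 3.45
eef_pos: [423.0, 123.6, 63.9]
ee_rot: [-0.0, 0.989, 0.151, -0.001]
force: [-0.0, -0.2, -3.5]
grip_width: 0.214
grip_force: 39.5
```

```bash
python3 -c "
from h import *
W=ctrl.camera_info('wrist');s=ctrl.sense();R=np.array(W['R']);C=-R.T@np.array(W['t'])
print((q2R(s['ee_rot']).T@(C-s['eef_pos'])).round(1), s['joints'].round(2))
go(423,123.6,200)
T=ctrl.camera_info('top')
for a in (1.6,1.68,1.75):
  for y in (-84,84):
    b=np.array([90-187*np.cos(a),y,105+187*np.sin(a)]);c,q=np.cos(.303),np.sin(.303)
    print(a,proj(T,(508+c*b[0]-q*b[1],-228.7+q*b[0]+c*b[1],b[2])))
"
```

```text
[ 6.69e+01  1.00e-01 -1.42e+02] [ 0.02  0.36  1.94 -0.    0.85  1.29]
t 3.45 pos [423.  123.6  63.9] yaw 0.3029 zax [-0.002 -0.    -1.   ] units [-0.002 -0.    -1.134] F [-0.  -0.2 -3.5] g 0.21384437486349683 39.51763499862864
1.6 [[463.52301332 195.17968177]]
1.6 [[377.58782114 219.32323531]]
1.68 [[461.10984598 187.64044398]]
1.68 [[375.30719559 211.67923834]]
1.75 [[458.89772881 181.19881344]]
1.75 [[373.28428894 205.12690887]]
```

Request:
arm_command([
  {"dr": [0,0,0],"offset": [0,0,-0.2],"hand": -1},
  {"dr": [0,0,0],"offset": [0,0,-0.3],"hand": -1},
  {"dr": [0,0,0],"offset": [0,0,-0.3],"hand": -1},
  {"dr": [0,0,0],"offset": [0,0,-0.234],"hand": -1},
  {"dr": [0,0,0],"offset": [0,0.1,-0.1],"hand": -1},
  {"dr": [0,0,0],"offset": [0,0.2,0],"hand": -1},
  {"dr": [0,0,0],"offset": [0,0.25,0],"hand": -1},
  {"dr": [0,0,0],"offset": [0,0.25,0],"hand": -1},
])

```text
time_s: 4.25
eef_pos: [452.1, 31.1, 200.4]
ee_rot: [0.0, 0.989, 0.151, -0.0]
force: [1.1, 0.0, -3.9]
grip_width: 0.219
grip_force: 39.5
```

Request:
arm_command([
  {"dr": [0,0,0],"offset": [-0.015,0.25,0],"hand": -1},
  {"dr": [0,0,0],"offset": [-0.015,0.25,0],"hand": -1},
  {"dr": [0,0,0],"offset": [-0.015,0.25,0],"hand": -1},
  {"dr": [0,0,0],"offset": [-0.015,0.25,0],"hand": -1},
  {"dr": [0,0,0],"offset": [-0.015,0.25,0],"hand": -1},
  {"dr": [0,0,0],"offset": [0,0.25,0],"hand": -1},
  {"dr": [0,0,0],"offset": [0,0.25,0],"hand": -1},
  {"dr": [0,0,0],"offset": [0,0.25,0],"hand": -1},
])

```text
time_s: 5.05
eef_pos: [515.2, -200.9, 200.1]
ee_rot: [-0.0, 0.989, 0.151, -0.0]
force: [0.8, -0.3, -3.4]
grip_width: 0.215
grip_force: 39.5
```

Request:
arm_command([
  {"dr": [0,0,0],"offset": [0,0.15,0],"hand": -1},
  {"dr": [0,0,0],"offset": [0,0.063,0],"hand": -1},
  {"dr": [0,0,0],"offset": [0,0,0],"hand": -1},
  {"dr": [0,0,0],"offset": [0,0,0],"hand": -1},
])

```text
time_s: 5.45
eef_pos: [522.7, -223.2, 200.2]
ee_rot: [-0.0, 0.989, 0.151, -0.0]
force: [-0.6, 1.2, -3.0]
grip_width: 0.215
grip_force: 39.6
```

```bash
python3 -c "
from h import *
a=ctrl.capture('top')[130:350,330:550,::-1];b=ctrl.capture('wrist')[:,:,::-1]
cv2.imwrite('pics/place.png',np.hstack([cv2.resize(a,(400,400)),cv2.resize(b,(400,300))[0:300].repeat(1,0) if 0 else np.vstack([cv2.resize(b,(400,300)),np.zeros((100,400,3),np.uint8)])]))
go(522.3,-224.2,57)
"
```

```text
t 5.55 pos [ 522.8 -223.2  200.4] yaw 0.3037 zax [-0.  0. -1.] units [-0.006  0.007  1.195] F [-0.2 -0.6 -4.1] g 0.21893898675110773 39.56613358663162
```

View pics/place.png

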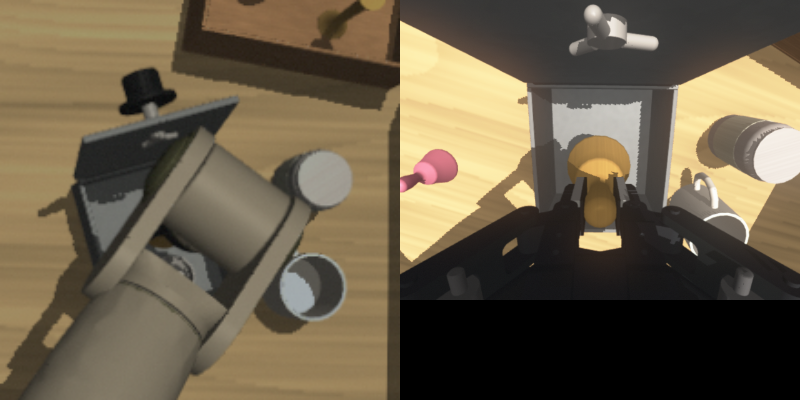

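The wrist view shows the bell hanging upright over the box floor, around (600,190) in the right half. It is clear of the walls and the post, so I'm lowering it.

Request:
arm_command([
  {"dr": [0,0,0],"offset": [0,0,0.15],"hand": -1},
  {"dr": [0,0,0],"offset": [0,0,0.25],"hand": -1},
  {"dr": [0,0,0],"offset": [0,0,0.25],"hand": -1},
  {"dr": [0,0,0],"offset": [0,0,0.25],"hand": -1},
  {"dr": [0,0,0],"offset": [0,0,0.15],"hand": -1},
  {"dr": [0,0,0],"offset": [0,0,0.1],"hand": -1},
  {"dr": [0,0,0],"offset": [0,0,0.04],"hand": -1},
  {"dr": [0,0,0],"offset": [0,0,0],"hand": -1},
])

```text
time_s: 6.35
eef_pos: [523.6, -224.1, 58.8]
ee_rot: [0.001, 0.989, 0.151, 0.001]
force: [0.5, 0.9, -3.1]
grip_width: 0.217
grip_force: 39.6
```

Request:
arm_command([
  {"dr": [0,0,0],"offset": [0,0,0.01],"hand": -1},
  {"dr": [0,0,0],"offset": [0,0,0],"hand": -1},
])

```text
time_s: 6.55
eef_pos: [523.8, -224.3, 58.4]
ee_rot: [0.001, 0.989, 0.151, 0.001]
force: [-2.4, 3.2, 7.6]
grip_width: 0.212
grip_force: 40.6
```

Contact with the floor is felt, so I'm releasing and retracting.

Request:
arm_command([
  {"dr": [0,0,0],"offset": [0,0,0],"hand": -0.2},
  {"dr": [0,0,0],"offset": [0,0,0],"hand": -0.1},
  {"dr": [0,0,0],"offset": [0,0,0],"hand": 0},
  {"dr": [0,0,0],"offset": [0,0,0],"hand": 0},
  {"dr": [0,0,0],"offset": [0,0,-0.1],"hand": 0},
  {"dr": [0,0,0],"offset": [0,0,-0.2],"hand": 0},
  {"dr": [0,0,0],"offset": [0,0,-0.4],"hand": 0},
  {"dr": [0,0,0],"offset": [0,0,-0.4],"hand": 0},
])

```text
time_s: 7.35
eef_pos: [522.5, -224.0, 190.5]
ee_rot: [-0.0, 0.989, 0.151, -0.0]
force: [1.1, 0.6, -0.1]
grip_width: 0.501
grip_force: 0.0
```

```bash
python3 -c "
from h import *
im=ctrl.capture('wrist');cv2.imwrite('pics/placed.png',im[:,:,::-1])
W=ctrl.camera_info('wrist')
print(ctrl.sense()['joints'].round(2));go(523,-224,200)
print(proj(W,[(523,-224,5),(523,-224,93)]))
"
```

```text
[-0.61  0.43  1.41 -0.    1.28  0.66]
t 7.4 pos [ 525.1 -225.6  199.4] yaw 0.303 zax [ 0.011 -0.008 -1.   ] units [-0.013 -0.018 -0.006] F [ 1.3 -0.5  7.3] g 0.497607372423245 0.0
[[314.7420699  219.08892217]
 [314.55141593 242.614701  ]]
```

View pics/placed.png

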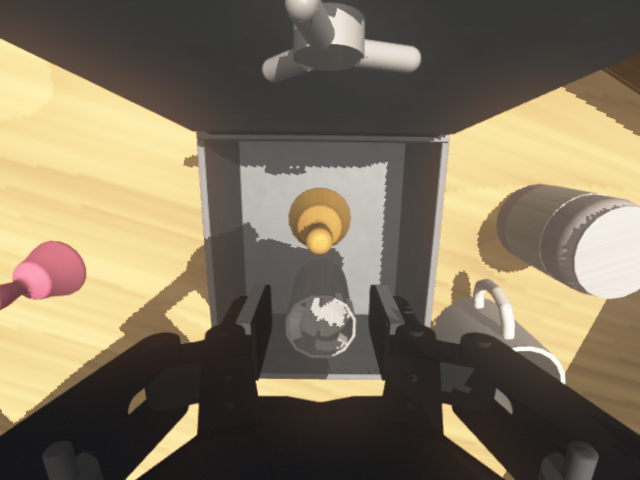

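The bell stands upright on the box floor at (320,218), just behind the post. Next I'm going over the lid to push it shut from behind.

Request:
arm_command([
  {"dr": [0,0,0],"offset": [0,0,-0.35],"hand": -1},
  {"dr": [0,0,0],"offset": [0,0,-0.4],"hand": -1},
  {"dr": [0,0,0],"offset": [0,0,-0.35],"hand": -1},
  {"dr": [0,0,0],"offset": [0,-0.25,0],"hand": -1},
  {"dr": [0,0,0],"offset": [0,-0.267,0],"hand": -1},
  {"dr": [0,0,0],"offset": [0,0,0],"hand": -1},
])

```text
time_s: 8.0
eef_pos: [503.7, -162.3, 321.9]
ee_rot: [0.0, 0.988, 0.152, 0.001]
force: [-0.1, -0.9, 0.3]
grip_width: 0.004
grip_force: 0.0
```

Request:
arm_command([
  {"dr": [0,0,0],"offset": [0.28,0,0],"hand": -1},
  {"dr": [0,0,0],"offset": [0.28,0,0],"hand": -1},
  {"dr": [0,0,0],"offset": [0.28,0,0],"hand": -1},
  {"dr": [0,0,0],"offset": [0.28,0,0],"hand": -1},
  {"dr": [0,0,0],"offset": [0,0,0],"hand": -1},
  {"dr": [0,0,0],"offset": [0,0,0],"hand": -1},
])

```text
time_s: 8.6
eef_pos: [632.8, -125.1, 319.9]
ee_rot: [-0.0, 0.989, 0.151, -0.0]
force: [0.4, -0.5, 0.4]
grip_width: -0.004
grip_force: 0.0
```

```bash
python3 -c "
from h import *
s=ctrl.sense();c,q=np.cos(.303),np.sin(.303)
d=s['eef_pos']-[508,-228.7,0];print('box',c*d[0]+q*d[1],-q*d[0]+c*d[1],d[2],s['joints'].round(2))
go(508+c*150-q*62,-228.7+q*150+c*62,255)
for th in (1.73,1.57,1.4,1.2,1.0,.85,.7):
  p=np.array([90-150*np.cos(th)+19*np.sin(th),105+150*np.sin(th)+19*np.cos(th)]);print(th,p.round(0))
"
```

```text
box 149.97402037577018 61.619997865273085 319.9261608255518 [-0.38  0.57  0.9  -0.    1.68  0.89]
t 8.6 pos [ 632.8 -125.1  319.9] yaw 0.3031 zax [-0.001 -0.    -1.   ] units [ 0.001 -0.003  0.541] F [ 0.4 -0.5  0.4] g -0.003728403224260705 0.0
1.73 [133. 250.]
1.57 [109. 255.]
1.4 [ 83. 256.]
1.2 [ 53. 252.]
1.0 [ 25. 241.]
0.85 [  5. 230.]
0.7 [-12. 216.]
```

Request:
arm_command([
  {"dr": [0,0,0],"offset": [0,0,0.27],"hand": -1},
  {"dr": [0,0,0],"offset": [0,0,0.27],"hand": -1},
  {"dr": [0,0,0],"offset": [0,0,0],"hand": -1},
  {"dr": [0,0,0],"offset": [-0.1,0,0],"hand": -1},
  {"dr": [0,0,0],"offset": [-0.1,0,0],"hand": -1},
  {"dr": [0,0,0],"offset": [-0.1,0,0],"hand": -1},
  {"dr": [0,0,0],"offset": [-0.1,0,0],"hand": -1},
])

```text
time_s: 9.3
eef_pos: [586.8, -139.8, 258.7]
ee_rot: [0.001, 0.989, 0.151, 0.002]
force: [2.5, 1.6, 2.5]
grip_width: 0.003
grip_force: 1.4
```

Request:
arm_command([
  {"dr": [0,0,0],"offset": [-0.12,0,0],"hand": -1},
  {"dr": [0,0,0],"offset": [-0.12,0,0],"hand": -1},
  {"dr": [0,0,0],"offset": [-0.12,0,0.01],"hand": -1},
  {"dr": [0,0,0],"offset": [-0.12,0,0.03],"hand": -1},
  {"dr": [0,0,0],"offset": [-0.12,0,0.05],"hand": -1},
])

```text
time_s: 9.8
eef_pos: [517.9, -161.3, 247.5]
ee_rot: [0.001, 0.989, 0.15, 0.002]
force: [2.0, 1.0, -0.2]
grip_width: 0.003
grip_force: 0.6
```

Request:
arm_command([
  {"dr": [0,0,0],"offset": [-0.12,0,0.05],"hand": -1},
  {"dr": [0,0,0],"offset": [-0.1,0,0.05],"hand": -1},
  {"dr": [0,0,0],"offset": [-0.1,0,0.06],"hand": -1},
  {"dr": [0,0,0],"offset": [-0.1,0,0.07],"hand": -1},
])

```text
time_s: 10.2
eef_pos: [469.8, -176.6, 219.5]
ee_rot: [0.001, 0.989, 0.15, 0.001]
force: [-0.2, 0.5, 0.4]
grip_width: 0.001
grip_force: 0.1
```

```bash
python3 -c "
from h import *
im=ctrl.capture('side');cv2.imwrite('pics/lid.png',cv2.resize(im[110:310,260:480,::-1],(660,600)))
go(508,-228.7,255)
"
```

```text
t 10.25 pos [ 468.2 -176.6  218. ] yaw 0.3015 zax [ 0.    -0.001 -1.   ] units [ 0.188  0.513 -0.308] F [-0.3 -0.3 -0.1] g 0.005283694896326464 0.0
```

View pics/lid.png

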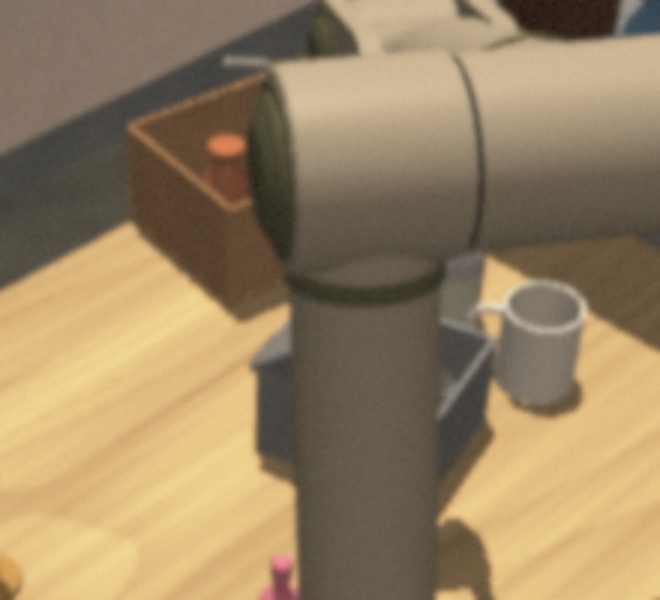

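Request:
arm_command([
  {"dr": [0,0,0],"offset": [0,0,-0.25],"hand": -1},
  {"dr": [0,0,0],"offset": [0,0,-0.25],"hand": -1},
  {"dr": [0,0,0],"offset": [0,0,0],"hand": -1},
  {"dr": [0,0,0],"offset": [0,0,0],"hand": 0.5},
  {"dr": [0,0,0],"offset": [0,0,0],"hand": 0.5},
  {"dr": [0,0,0],"offset": [0,0,0],"hand": 0.5},
  {"dr": [0,0,0],"offset": [0,0,0],"hand": 0.5},
  {"dr": [0,0,0],"offset": [0,0,0],"hand": 0.5},
])

```text
time_s: 11.05
eef_pos: [470.0, -175.7, 276.8]
ee_rot: [-0.0, 0.989, 0.151, -0.0]
force: [-0.1, 0.6, -0.1]
grip_width: 0.748
grip_force: 0.0
```

Request:
arm_command([
  {"dr": [0,0,0],"offset": [-0.12,0.25,0],"hand": 0.5},
  {"dr": [0,0,0],"offset": [-0.12,0.26,0],"hand": 0.5},
  {"dr": [0,0,0],"offset": [0,0,0],"hand": 0.5},
  {"dr": [0,0,0],"offset": [0,0,0],"hand": 0.5},
  {"dr": [0,0,0],"offset": [0,0,0],"hand": 0.5},
  {"dr": [0,0,0],"offset": [0,0,0],"hand": 0.5},
  {"dr": [0,0,0],"offset": [0,0,0],"hand": 0.5},
  {"dr": [0,0,0],"offset": [0,0,0],"hand": 0.5},
])

```text
time_s: 11.85
eef_pos: [460.9, -242.3, 277.2]
ee_rot: [0.0, 0.989, 0.151, 0.0]
force: [-0.3, 0.3, -0.1]
grip_width: 0.751
grip_force: 0.0
```

```bash
python3 -c "
from h import *
im=ctrl.capture('wrist');cv2.imwrite('pics/knob.png',im[:,:,::-1])
W=ctrl.camera_info('wrist')
go(458.4,-244.2,200);print(ctrl.sense()['joints'].round(2))
print(proj(W,[(458.4,-244.2,173),(458.4,-244.2,143)]))
c,q=np.cos(.303),np.sin(.303)
print(proj(W,[(508+c*x-q*y,-228.7+q*x+c*y,113) for x,y in ((-97,84),(-97,-84),(90,84),(90,-84))]))
"
```

```text
t 11.9 pos [ 460.9 -242.4  277.2] yaw 0.3032 zax [ 0. -0. -1.] units [-0.024  0.008  0.643] F [-0.6 -0.3 -0.1] g 0.7470009249564695 0.0
[-0.71  0.27  1.43  0.    1.44  0.56]
[[320.38889667 244.02552073]
 [320.26253848 233.93720247]]
[[229.84421226 273.08270859]
 [410.39873876 272.91622237]
 [215.09272666  52.75150414]
 [425.10611607  52.80970999]]
```

View pics/knob.png

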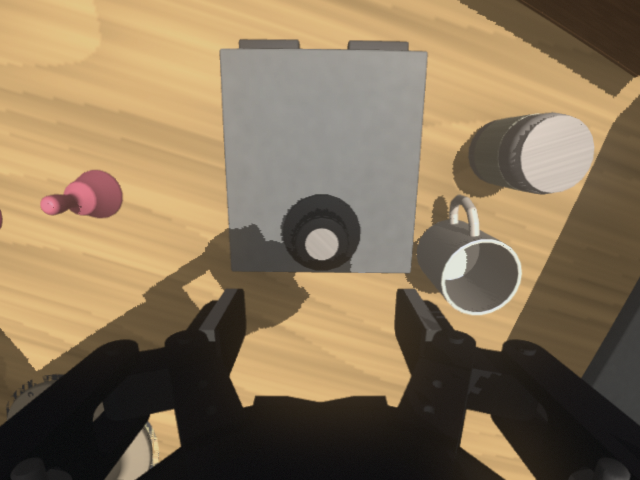

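The lid is shut, with corners at (221,49), (427,52), (231,272) and (410,272). The knob top at (321,244) is where I predicted it, so I'm rewinding the wrist before grasping.

Request:
arm_command([
  {"dr": [0,0,0],"offset": [-0.024,0.008,0.1],"hand": 0.5},
  {"dr": [0,0,-0.19],"offset": [0,0,0],"hand": 0.5},
  {"dr": [0,0,-0.19],"offset": [0,0,0],"hand": 0.5},
  {"dr": [0,0,-0.19],"offset": [0,0,0],"hand": 0.5},
  {"dr": [0,0,-0.19],"offset": [0,0,0],"hand": 0.5},
  {"dr": [0,0,-0.19],"offset": [0,0,0],"hand": 0.5},
  {"dr": [0,0,-0.19],"offset": [0,0,0],"hand": 0.5},
  {"dr": [0,0,-0.19],"offset": [0,0,0],"hand": 0.5},
])

```text
time_s: 12.7
eef_pos: [458.0, -244.5, 264.2]
ee_rot: [-0.0, 0.78, 0.626, -0.0]
force: [1.3, -0.3, 0.0]
grip_width: 0.747
grip_force: 0.0
```

Request:
arm_command([
  {"dr": [0,0,-0.19],"offset": [0,0,0],"hand": 0.5},
  {"dr": [0,0,-0.19],"offset": [0,0,0],"hand": 0.5},
  {"dr": [0,0,-0.19],"offset": [0,0,0],"hand": 0.5},
  {"dr": [0,0,-0.19],"offset": [0,0,0],"hand": 0.5},
  {"dr": [0,0,-0.19],"offset": [0,0,0],"hand": 0.5},
  {"dr": [0,0,-0.19],"offset": [0,0,0],"hand": 0.5},
  {"dr": [0,0,-0.19],"offset": [0,0,0],"hand": 0.5},
  {"dr": [0,0,-0.19],"offset": [0,0,0],"hand": 0.5},
])

```text
time_s: 13.5
eef_pos: [458.0, -244.4, 264.1]
ee_rot: [-0.0, 0.293, 0.956, 0.0]
force: [-0.7, 0.1, 0.2]
grip_width: 0.748
grip_force: 0.0
```

Request:
arm_command([
  {"dr": [0,0,-0.19],"offset": [0,0,0],"hand": 0.5},
  {"dr": [0,0,-0.19],"offset": [0,0,0],"hand": 0.5},
  {"dr": [0,0,-0.19],"offset": [0,0,0],"hand": 0.5},
  {"dr": [0,0,-0.19],"offset": [0,0,0],"hand": 0.5},
  {"dr": [0,0,-0.19],"offset": [0,0,0],"hand": 0.5},
  {"dr": [0,0,0],"offset": [0,0,0],"hand": 0.5},
  {"dr": [0,0,0],"offset": [0,0,0],"hand": 0.5},
])

```text
time_s: 14.2
eef_pos: [458.1, -244.5, 264.6]
ee_rot: [-0.0, -0.071, 0.997, 0.0]
force: [-1.0, 1.0, 0.0]
grip_width: 0.75
grip_force: 0.0
```

```bash
python3 -c "
from h import *
go(458.4,-244.2,145);print(ctrl.sense()['joints'].round(2))
"
```

```text
t 14.2 pos [ 458.1 -244.5  264.6] yaw -3.0001 zax [-0.001  0.    -1.   ] units [-0.003  0.001  0.997] F [-1.  1.  0.] g 0.7500388119519266 0.0
[-0.72  0.28  1.46 -0.    1.41 -2.43]
```

Request:
arm_command([
  {"dr": [0,0,0],"offset": [0,0,0.3],"hand": 0.5},
  {"dr": [0,0,0],"offset": [0,0,0.3],"hand": 0.5},
  {"dr": [0,0,0],"offset": [0,0,0.2],"hand": 0.5},
  {"dr": [0,0,0],"offset": [0,0,0.12],"hand": 0.5},
  {"dr": [0,0,0],"offset": [0,0,0.077],"hand": 0.5},
  {"dr": [0,0,0],"offset": [0,0,0],"hand": 0.5},
])

```text
time_s: 14.8
eef_pos: [458.0, -244.2, 144.6]
ee_rot: [-0.001, -0.072, 0.997, 0.001]
force: [-0.1, -0.3, -0.4]
grip_width: 0.746
grip_force: 0.0
```

Request:
arm_command([
  {"dr": [0,0,0],"offset": [0,0,0],"hand": -1},
  {"dr": [0,0,0],"offset": [0,0,0],"hand": -1},
  {"dr": [0,0,0],"offset": [0,0,0],"hand": -1},
  {"dr": [0,0,0],"offset": [0,0,0],"hand": -1},
  {"dr": [0,0,0],"offset": [0,0,0],"hand": -1},
], grip_force=50)

```text
time_s: 15.3
eef_pos: [458.6, -244.5, 145.9]
ee_rot: [0.0, -0.073, 0.997, -0.0]
force: [0.6, 2.7, 2.3]
grip_width: 0.451
grip_force: 49.9
```

Request:
arm_command([
  {"dr": [0,0,0],"offset": [0,0,0.025],"hand": -1},
  {"dr": [0,0,0],"offset": [0,0,0.025],"hand": -1},
  {"dr": [0,0,0],"offset": [0,0,0],"hand": -1},
])

```text
time_s: 15.6
eef_pos: [458.5, -244.5, 139.2]
ee_rot: [0.0, -0.073, 0.997, -0.0]
force: [0.9, 1.6, 4.7]
grip_width: 0.456
grip_force: 50.1
```

Request:
arm_command([
  {"dr": [0,0,0],"offset": [0,0,0.025],"hand": -1},
  {"dr": [0,0,0],"offset": [0,0,0],"hand": -1},
])

```text
time_s: 15.8
eef_pos: [458.5, -244.5, 136.3]
ee_rot: [0.0, -0.073, 0.997, -0.0]
force: [1.8, 3.3, 4.7]
grip_width: 0.454
grip_force: 50.1
```

Request:
arm_command([
  {"dr": [0,0,0],"offset": [0,0,0.025],"hand": -1},
  {"dr": [0,0,0],"offset": [0,0,0],"hand": -1},
])

```text
time_s: 16.0
eef_pos: [458.5, -244.6, 133.5]
ee_rot: [0.0, -0.073, 0.997, -0.0]
force: [1.5, 3.2, 5.7]
grip_width: 0.449
grip_force: 50.5
```

Request:
arm_command([
  {"dr": [0,0,0],"offset": [0,0,0.02],"hand": -1},
  {"dr": [0,0,0],"offset": [0,0,0],"hand": -1},
])

```text
time_s: 16.2
eef_pos: [458.6, -244.5, 131.6]
ee_rot: [0.0, -0.072, 0.997, -0.0]
force: [1.9, 3.7, 7.2]
grip_width: 0.453
grip_force: 50.5
```

Request:
arm_command([
  {"dr": [0,0,0],"offset": [0,0,0.02],"hand": -1},
  {"dr": [0,0,0],"offset": [0,0,0],"hand": -1},
])

```text
time_s: 16.4
eef_pos: [458.6, -244.6, 129.5]
ee_rot: [0.001, -0.072, 0.997, -0.0]
force: [0.6, 3.3, 9.8]
grip_width: 0.448
grip_force: 50.8
```

Request:
arm_command([
  {"dr": [0,0,0],"offset": [0,0,0.02],"hand": -1},
  {"dr": [0,0,0],"offset": [0,0,0],"hand": -1},
])

```text
time_s: 16.6
eef_pos: [458.7, -244.6, 127.8]
ee_rot: [0.001, -0.072, 0.997, -0.0]
force: [-0.8, 5.4, 12.7]
grip_width: 0.448
grip_force: 51.1
```

Request:
arm_command([
  {"dr": [0,0,0],"offset": [0,0,0.02],"hand": -1},
  {"dr": [0,0,0],"offset": [0,0,0],"hand": -1},
])

```text
time_s: 16.8
eef_pos: [458.7, -244.5, 125.2]
ee_rot: [0.001, -0.072, 0.997, -0.0]
force: [-1.4, 4.9, 12.3]
grip_width: 0.456
grip_force: 50.9
```

Request:
arm_command([
  {"dr": [0,0,0],"offset": [0,0,0.015],"hand": -1},
  {"dr": [0,0,0],"offset": [0,0,0],"hand": -1},
])

```text
time_s: 17.0
eef_pos: [458.7, -244.6, 123.6]
ee_rot: [0.001, -0.072, 0.997, -0.0]
force: [-2.3, 5.3, 18.8]
grip_width: 0.449
grip_force: 51.7
```

Request:
arm_command([
  {"dr": [0,0,0.1],"offset": [0,0,0],"hand": -1},
  {"dr": [0,0,0.1],"offset": [0,0,0],"hand": -1},
  {"dr": [0,0,0],"offset": [0,0,0],"hand": -1},
])

```text
time_s: 17.3
eef_pos: [458.7, -244.6, 123.6]
ee_rot: [0.001, 0.007, 1.0, -0.0]
force: [-1.1, 6.2, 17.8]
grip_width: 0.455
grip_force: 51.6
```

```bash
python3 -c "
from h import *
go(458.4,-244.2,122);s=ctrl.sense();print(s['wrist_torque'],s['joints'].round(2))
W=ctrl.camera_info('wrist');im=ctrl.capture('wrist');cv2.imwrite('pics/w3.png',im[:,:,::-1])
for z in (143,137,120,113): print(z,proj(W,(458.4,-244.2,z)),proj(W,(458.4-30.5,-244.2-9.5,z)))
"
```

```text
t 17.3 pos [ 458.7 -244.6  123.6] yaw 3.128 zax [ 0.001 -0.001 -1.   ] units [0.003 0.003 0.014] F [-1.1  6.2 17.8] g 0.45489609644542406 51.60262584686279
[ 1.0484671   0.35962073 -0.13703654] [-0.72  0.41  1.66  0.    1.07 -2.27]
143 [[321.94413874 324.19950982]] [[294.85092181 249.30707861]]
137 [[321.90116388 316.90591674]] [[295.97462629 244.7664928 ]]
120 [[321.79598024 299.09962875]] [[298.69025443 233.79953778]]
113 [[321.7585894  292.78510253]] [[299.64411067 229.94949376]]
```

View pics/w3.png

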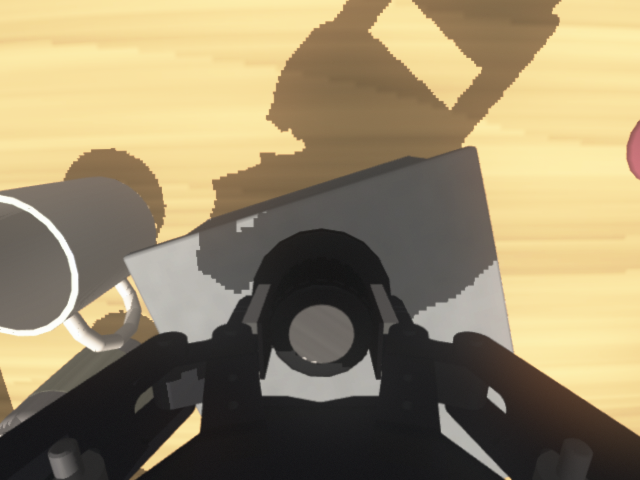

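The last wrist view shows the knob gripped. The flange spans x from 251 to 390 and its far edge is at (321,229), which lets me work out the flange's height.

```bash
python3 -c "
from h import *
W=ctrl.camera_info('wrist');a=np.linspace(0,2*np.pi,181)
for z in (143,137,132,127,122,120,115):
  p=proj(W,[(458.5+32*np.cos(t),-244.4+32*np.sin(t),z) for t in a]);print(z,p.min(0).round(),p.max(0).round())
g=cv2.cvtColor(ctrl.capture('wrist'),cv2.COLOR_RGB2GRAY)
print(g[215:245,321].tolist());print(g[285,230:262].tolist(),g[285,380:402].tolist())
print(g[262,240:275].tolist(),g[262,370:400].tolist())
"
```

```text
143 [239. 245.] [404. 393.]
137 [242. 241.] [400. 384.]
132 [245. 238.] [398. 377.]
127 [247. 234.] [395. 370.]
122 [250. 231.] [393. 363.]
120 [250. 230.] [392. 361.]
115 [253. 228.] [390. 355.]
[86, 88, 88, 87, 87, 87, 86, 86, 86, 86, 86, 86, 84, 52, 31, 28, 29, 34, 30, 29, 27, 30, 29, 30, 25, 28, 29, 28, 27, 27]
[90, 91, 90, 91, 90, 89, 90, 90, 90, 89, 89, 89, 88, 89, 87, 88, 87, 87, 94, 141, 177, 177, 140, 70, 38, 34, 37, 43, 64, 76, 79, 79] [77, 75, 59, 38, 30, 29, 29, 30, 30, 43, 76, 84, 85, 85, 86, 86, 85, 87, 86, 86, 86, 86]
[88, 88, 88, 88, 89, 90, 89, 89, 88, 88, 88, 87, 87, 88, 86, 86, 86, 86, 87, 86, 83, 63, 38, 34, 33, 34, 33, 31, 34, 31, 31, 31, 31, 32, 31] [27, 28, 28, 28, 27, 28, 28, 28, 27, 28, 38, 71, 83, 85, 86, 85, 85, 85, 86, 85, 85, 86, 85, 85, 86, 86, 86, 85, 85, 87]
```

The flange top works out at about 121 mm, so the screw is down roughly 22 mm and lined up with a thread start. I'm turning clockwise.

Request:
arm_command([
  {"dr": [0,0,0.1],"offset": [0,0,0],"hand": -1},
  {"dr": [0,0,0.1],"offset": [0,0,0],"hand": -1},
  {"dr": [0,0,0.1],"offset": [0,0,0],"hand": -1},
  {"dr": [0,0,0.1],"offset": [0,0,0],"hand": -1},
  {"dr": [0,0,0.1],"offset": [0,0,0],"hand": -1},
  {"dr": [0,0,0.1],"offset": [0,0,0],"hand": -1},
  {"dr": [0,0,0],"offset": [0,0,0],"hand": -1},
])

```text
time_s: 18.1
eef_pos: [458.7, -244.5, 123.6]
ee_rot: [0.001, 0.24, 0.971, -0.0]
force: [-2.2, 7.4, 18.3]
grip_width: 0.454
grip_force: 51.6
```

```bash
python3 -c "
from h import *
go(458.4,-244.2,122);s=ctrl.sense();print(s['wrist_torque'],s['joints'].round(3))"
```

```text
t 18.1 pos [ 458.7 -244.5  123.6] yaw 2.6569 zax [ 0.001 -0.001 -1.   ] units [0.003 0.001 0.014] F [-2.2  7.4 18.3] g 0.45447584377710565 51.61788761615753
[ 1.1181956   0.36200997 -0.08432232] [-0.715  0.412  1.658  0.     1.07  -1.802]
```

Request:
arm_command([
  {"dr": [0,0,0.1],"offset": [0,0,0],"hand": -1},
  {"dr": [0,0,0.1],"offset": [0,0,0],"hand": -1},
  {"dr": [0,0,0.1],"offset": [0,0,0],"hand": -1},
  {"dr": [0,0,0.1],"offset": [0,0,0],"hand": -1},
  {"dr": [0,0,0.1],"offset": [0,0,0],"hand": -1},
  {"dr": [0,0,0],"offset": [0,0,0],"hand": -1},
])

```text
time_s: 18.7
eef_pos: [458.7, -244.4, 123.6]
ee_rot: [0.001, 0.425, 0.905, -0.0]
force: [-1.2, 6.3, 18.6]
grip_width: 0.449
grip_force: 51.6
```

```bash
python3 -c "
from h import *
go(458.4,-244.2,122);s=ctrl.sense();print(s['wrist_torque'],s['joints'].round(3))"
```

```text
t 18.7 pos [ 458.7 -244.4  123.6] yaw 2.2643 zax [ 0.001 -0.001 -1.   ] units [ 0.003 -0.001  0.013] F [-1.2  6.3 18.6] g 0.4492697143804979 51.61154866218567
[ 1.17506981  0.37179931 -0.09268755] [-0.715  0.412  1.658  0.     1.07  -1.409]
```

Request:
arm_command([
  {"dr": [0,0,0.1],"offset": [0,0,0],"hand": -1},
  {"dr": [0,0,0.1],"offset": [0,0,0],"hand": -1},
  {"dr": [0,0,0.1],"offset": [0,0,0],"hand": -1},
  {"dr": [0,0,0],"offset": [0,0,0],"hand": -1},
])

```text
time_s: 19.1
eef_pos: [458.7, -244.4, 123.6]
ee_rot: [0.001, 0.528, 0.849, 0.0]
force: [-1.6, 6.8, 18.9]
grip_width: 0.455
grip_force: 51.6
```

```bash
python3 -c "
from h import *
go(458.4,-244.2,122);s=ctrl.sense();print(s['wrist_torque'],s['joints'].round(3))"
```

```text
t 19.1 pos [ 458.7 -244.4  123.6] yaw 2.0286 zax [ 0.001 -0.001 -1.   ] units [ 0.002 -0.001  0.013] F [-1.6  6.8 18.9] g 0.45454199077164037 51.60727679729462
[ 1.13482254  0.40384334 -0.10636245] [-0.715  0.412  1.658  0.     1.07  -1.173]
```

Turned 72° so far with no stop; going on.

Request:
arm_command([
  {"dr": [0,0,0.1],"offset": [0,0,0],"hand": -1},
  {"dr": [0,0,0.1],"offset": [0,0,0],"hand": -1},
  {"dr": [0,0,0.1],"offset": [0,0,0],"hand": -1},
  {"dr": [0,0,0.1],"offset": [0,0,0],"hand": -1},
  {"dr": [0,0,0],"offset": [0,0,0],"hand": -1},
])

```text
time_s: 19.6
eef_pos: [458.7, -244.3, 123.6]
ee_rot: [0.001, 0.655, 0.756, 0.0]
force: [-1.5, 8.0, 19.0]
grip_width: 0.454
grip_force: 51.6
```

```bash
python3 -c "
from h import *
go(458.4,-244.2,122);s=ctrl.sense();print(s['wrist_torque'],s['joints'].round(3))"
```

```text
t 19.6 pos [ 458.7 -244.3  123.6] yaw 1.7145 zax [ 0.001 -0.    -1.   ] units [ 0.001 -0.002  0.014] F [-1.5  8.  19. ] g 0.4541919711656229 51.60622179508209
[ 1.27485453  0.38853926 -0.04826045] [-7.150e-01  4.120e-01  1.658e+00  1.000e-03  1.071e+00 -8.590e-01]
```

Request:
arm_command([
  {"dr": [0,0,0.1],"offset": [0,0,0],"hand": -1},
  {"dr": [0,0,0.1],"offset": [0,0,0],"hand": -1},
  {"dr": [0,0,0.1],"offset": [0,0,0],"hand": -1},
  {"dr": [0,0,0],"offset": [0,0,0],"hand": -1},
])

```text
time_s: 20.0
eef_pos: [458.7, -244.6, 123.7]
ee_rot: [0.001, 0.738, 0.675, -0.0]
force: [-2.1, 5.2, 18.2]
grip_width: 0.45
grip_force: 51.5
```

```bash
python3 -c "
from h import *
go(458.4,-244.2,122);s=ctrl.sense();print(s['wrist_torque'],s['joints'].round(3))"
```

```text
t 20.0 pos [ 458.7 -244.6  123.7] yaw 1.4807 zax [ 0.001 -0.002 -1.   ] units [ 0.003 -0.003  0.014] F [-2.1  5.2 18.2] g 0.4503440274405546 51.53231978416443
[0.85651703 0.42774602 0.64221271] [-7.150e-01  4.120e-01  1.657e+00 -1.000e-03  1.070e+00 -6.250e-01]
```

Torque has jumped to 0.64 N m, which is the hard stop. I'll nudge a little further, then release and check whether it stays down.

Request:
arm_command([
  {"dr": [0,0,0.06],"offset": [0,0,0],"hand": -1},
  {"dr": [0,0,0.04],"offset": [0,0,-0.01],"hand": -1},
  {"dr": [0,0,0],"offset": [0,0,0],"hand": -1},
])

```text
time_s: 20.3
eef_pos: [458.5, -245.8, 124.1]
ee_rot: [0.002, 0.764, 0.645, -0.001]
force: [-1.4, -3.0, 9.4]
grip_width: 0.452
grip_force: 50.8
```

```bash
python3 -c "
from h import *
go(458.4,-244.2,122);s=ctrl.sense();print(s['wrist_torque'],s['joints'].round(3))"
```

```text
t 20.3 pos [ 458.5 -245.8  124.1] yaw 1.4033 zax [ 0.001 -0.004 -1.   ] units [ 0.013 -0.003  0.017] F [-1.4 -3.   9.4] g 0.45160842486032104 50.82474231719971
[-0.56102548  0.29682617  0.58643099] [-0.717  0.412  1.656 -0.003  1.07  -0.548]
```

Request:
arm_command([
  {"dr": [0,0,0],"offset": [0,0,-0.01],"hand": -0.05},
  {"dr": [0,0,0],"offset": [0,0,0],"hand": 0.2},
  {"dr": [0,0,0],"offset": [0,0,0],"hand": 0.5},
  {"dr": [0,0,0],"offset": [0,0,0],"hand": 0.5},
  {"dr": [0,0,0],"offset": [0,0,-0.3],"hand": 0.5},
  {"dr": [0,0,0],"offset": [0,0,-0.4],"hand": 0.5},
  {"dr": [0,0,0],"offset": [0,0,-0.4],"hand": 0.5},
  {"dr": [0,0,0],"offset": [0,0,0],"hand": 0.5},
])

```text
time_s: 21.1
eef_pos: [459.8, -245.7, 262.5]
ee_rot: [0.005, 0.764, 0.645, 0.001]
force: [0.4, -0.2, -0.7]
grip_width: 0.75
grip_force: 0.0
```

```bash
python3 -c "
from h import *
go(458.4,-244.2,122)
W=ctrl.camera_info('wrist');a=np.linspace(0,2*np.pi,181)
for z in (143,137,124,122,120,118,116):
  p=proj(W,[(458.5+32*np.cos(t),-244.4+32*np.sin(t),z) for t in a]);print(z,p.min(0).round(1),p.max(0).round(1),proj(W,(458.5,-244.4,z)).round(1))
im=ctrl.capture('wrist');m=(im.max(2)<62).astype(np.uint8);cv2.imwrite('pics/e.png',im[:,:,::-1])
c=proj(W,(458.5,-244.4,122))[0];g=cv2.cvtColor(im,cv2.COLOR_RGB2GRAY)
y=int(round(c[1]));x=int(round(c[0]));print(x,y,g[y-60:y+60:1,x].tolist());print(g[y,x-60:x+60].tolist())
"
```

```text
t 21.1 pos [ 459.8 -245.7  262.5] yaw 1.4024 zax [ 0.008 -0.007 -1.   ] units [ 0.017 -0.025  1.17 ] F [ 0.4 -0.2 -0.7] g 0.7503694792062752 0.0
143 [274.8 190.6] [358.2 271.5] [[316.5 232.3]]
137 [275.6 189.5] [357.3 268.9] [[316.5 230.4]]
124 [277.4 187.4] [355.6 263.5] [[316.5 226.6]]
122 [277.7 187.1] [355.3 262.7] [[316.5 226. ]]
120 [277.9 186.8] [355.  261.9] [[316.5 225.5]]
118 [278.2 186.5] [354.8 261.2] [[316.5 224.9]]
116 [278.4 186.2] [354.5 260.4] [[316.5 224.4]]
317 226 [149, 150, 149, 147, 148, 148, 148, 148, 147, 147, 147, 146, 146, 146, 145, 146, 145, 146, 146, 145, 141, 85, 50, 59, 62, 62, 61, 61, 59, 44, 39, 40, 40, 39, 39, 39, 39, 37, 37, 36, 36, 36, 36, 37, 38, 39, 39, 38, 38, 38, 40, 38, 38, 42, 67, 86, 88, 87, 87, 88, 89, 88, 88, 88, 87, 87, 88, 88, 88, 89, 89, 90, 90, 90, 90, 105, 180, 191, 195, 195, 196, 195, 194, 198, 196, 154, 79, 57, 55, 54, 55, 55, 55, 52, 52, 58, 82, 140, 148, 148, 149, 148, 148, 148, 147, 149, 148, 148, 148, 149, 148, 146, 146, 145, 145, 144, 145, 145, 144, 145]
[189, 183, 151, 103, 78, 76, 76, 76, 75, 76, 77, 76, 76, 75, 76, 77, 75, 75, 76, 76, 76, 72, 57, 42, 40, 42, 42, 42, 41, 40, 40, 42, 41, 41, 39, 40, 39, 40, 40, 39, 40, 40, 39, 39, 38, 38, 43, 60, 77, 86, 87, 87, 89, 99, 104, 96, 89, 88, 89, 88, 89, 88, 88, 88, 87, 87, 87, 88, 88, 89, 89, 88, 80, 58, 42, 39, 39, 40, 39, 39, 40, 39, 39, 39, 40, 40, 50, 60, 62, 62, 63, 62, 63, 63, 63, 63, 63, 67, 103, 134, 144, 145, 144, 145, 145, 145, 145, 145, 146, 147, 147, 147, 146, 145, 145, 145, 145, 146, 145, 145]
```

The released flange spans rows 187–262.6, matching the prediction for z = 122 mm (up it would reach row 271.5). The screw is therefore holding about 21 mm down.

```bash
python3 -c "
from rig import ctrl
print(ctrl.finish_job())"
```

```text
the job is handed in; nothing more can be done
None
```

The bell is upright inside the shut box, and the screw-knob is turned to its hard stop and holding about 21 mm down after release; the job was handed in at about 21 s of the 72 s, and the hand-in returned no verdict.

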